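Lock the bonsai turntable

TASK

The spoked head of the bonsai turntable is sitting high on its spindle, unlocked. With a fingertip turn the head until the notch in its rim comes over the locking pin on the arm of the base, then press it down until it is fully home on the pin. Do not lift the head, leave the pots and tools around it where they are, and finish clear of everything.

Things in the scene. Friction and masses are not known exactly. Their poses are not given: they have to be found in the camera images.
- turntable: Base of the turntable, fixed: a dark grey round foot 184 mm across with a column, 58 mm high. Origin on the turning axis at table level, z up. Its x axis points along the lock arm: a flat dark bar 32 mm wide, top 54 mm above the table, running out under the head to 150 mm from the axis; its end, with two bolt heads, sticks out 30 mm beyond the head's rim and shows from above.
- pin (a point): Tip of the locking pin: an upright round-nosed steel pin, 12 mm in diameter, fixed on the lock arm 114 mm from the axis; the tip is 70.5 mm above the table. While the head sits high the pin is hidden from above under the rim, with 1.5 mm to spare.
- notch (a point): Middle of the one notch in the head's rim, on the rim's top face, 114 mm from the axis; it turns with the head. The head is a bare cast aluminium wheel: rim 240 mm across, 27 mm wide, 12 mm thick, its top 84 mm above the table while high and 74 mm when home. The notch is 20 mm wide and cut 19 mm deep into the rim from outside.
- hub_top (a point): Middle of the head's flat hub, on its top face (74 mm across, on the axis): 86 mm above the table while high, 76 mm when home. From the hub three spokes run out to the rim, 44 mm wide, 11 mm thick, tops level with the rim, 120 degrees apart, one of them in line with the notch. Between them are open windows, 40 to 93 mm from the axis, where a fingertip can go in and push a spoke sideways.
- hub (a joint): How far the head has been pushed down its spindle from the start, m: 0 high, 0.010 fully home, negative if lifted. A snug fit: it needs about 9 N and stays where it is left. Unless the notch is over the pin, the pin stops the rim after about 2 mm.
- wheel (a joint): Turn of the head in its base, rad, anticlockwise from above: 0 (or a whole turn, 6.283) is the notch over the pin. While high it turns all the way round either way, takes about 0.15 N m (2.5 N at 60 mm) and stays where it is left.
- tray_pot: Bystander: empty glazed blue rectangular pot, 105 x 80 x 42 mm, standing; origin under its middle.
- round_pot: Bystander: empty terracotta bowl pot, 84 mm across, 50 mm high; origin under its middle.
- paste_jar: Bystander: white jar with a black cap, 56 mm across, 52 mm high; origin under its middle.
- brush: Bystander: flat hand brush with wooden handle, 190 mm long, 20 mm high, lying along its x axis; origin under its middle.
- shears: Bystander: bonsai shears with two big loop handles, 175 mm long, 8 mm high, lying along its x axis; origin at table level, 12 mm behind the pivot, towards the loops.
- cutters: Bystander: dark steel branch cutters, 200 mm long, 80 mm wide, 13 mm high, lying along its x axis; origin under its middle.
- root_rake: Bystander: small three-tined root rake with a dark handle, 175 mm long, 12 mm high, lying along its x axis; origin under its middle.

How it is judged:
At the end, for the whole second after the job is handed in: The head is pressed at least 8.5 mm down its 10 mm of travel, its notch is over the pin (centres within 7 mm, seen from above), and it is at rest (value of joint hub above 0.0085 m and horizontal distance between notch and pin below 0.007 m and velocity of joint hub between -0.005 and 0.005 m/s and velocity of joint wheel between -0.05 and 0.05 rad/s); the robot touches nothing.
It fails at once if the head is lifted more than 4 mm from where it sat (value of joint hub below -0.004 m).
It fails at once if a pot or tool is moved more than 30 mm or tipped over (distance of any of tray_pot, round_pot, paste_jar, brush, shears, cutters, root_rake from where it was at the start of the episode above 0.03 m or angle between any of tray_pot, round_pot, paste_jar, brush, shears, cutters, root_rake's own z axis and vertical above 0.5 rad).
It also fails if it takes over 51 s, if anything falls off the work surface, if the arm or the gripper's body presses on something with over 40 N, if the wrist force passes 120 N, or if a joint passes its speed limit or range.

ROBOT

A 7-joint arm with a two-finger parallel gripper is mounted at the origin on the work surface. World frame = base frame: x ahead of the robot, y to its left, z up, the work surface at z = 0. Lengths are in m, angles in rad, forces in N, time in s.
With the tool pointing down it reaches from about 0.4 to 0.85 m from the base axis. Payload 10.4 kg.
Tool frame: the origin (TCP) lies on the front face of the gripper's body, between the roots of the fingers; the fingertips stand 70 mm ahead of it and the grasp point (between the pads) lies 51 mm ahead of it (grasp_offset is the distance from the TCP to the grasp point, in m); z points along the fingers, y is the direction in which the jaws open and shut (so a half turn about z gives the same grasp; the last joint's range is limited). The gripper opens to 87 mm and grips with 3 to 60 N. Pads are 19 mm wide; open, the fingers measure 117 mm over their backs; the gripper's body (75 mm by 190 mm) begins 51 mm behind the grasp point.
Start: joints at [1.309, 0.332, -0.065, 1.46, 0.022, 1.35, -0.088], TCP at [0.148, -0.607, 0.292] pointing down, gripper open.
Joint ranges: [-2.6, 2.6], [-0.5, 2.12], [-1.47, 1.34], [0.16, 2.42], [-1.27, 4.41], [0.06, 2.06], [-2.6, 2.6]. Speed limits (rad/s): [2.22, 2.22, 2.79, 2.79, 3.14, 3.14, 3.14].

INTERFACE

Orientations are given as a unit quaternion [x, y, z, w].
In Python, from bench import * gives the robot as it stands. The module is installed in compiled form; this text tells all that it offers.
- The arm moves only by the tool arm_command, never from a script. Its argument "commands" is a list of rows, each a list of 3 entries, a list of its own where there are three numbers: the opening in per cent of the stroke, from 0 (shut) to 100 (fully open), then the shift along the tool's x, y, z in m, then the turn, a rotation vector about the tool's x, y, z in rad. A call has exactly 10 rows; each row is the pose to reach, as a shift and turn from the pose commanded when the call began, along the tool's axes at that moment; what a row does not reach only later rows make up. A row lasts 1/12 s, in which the tool goes at most 41.7 mm and 7.16 degrees, less where a joint would pass 70% of its speed; a pose out of reach is approached as far as the arm can. A call with a gripper value outside its range is refused whole. The fingers move at their own pace and stop on an object; "squeeze" is the grip in N (left out, the last holds). Time passes only in rows, so rows that repeat a pose let the fingers close, or fill a call up. It gives the time, the measured TCP pose, the force and the opening at its end, in the units of the state.
- read_state(): the state, without advancing time (a new reading comes with each control period).
- camera(name): name is "scene" or "top" or "wrist"; returns a dict with "pixels" (480x640x3 uint8, red, green, blue), "fx", "fy", "cx", "cy" (pixels), "rvec" (rotation vector, rad) and "tvec" (3), from world to camera coordinates, as OpenCV has them; the wrist camera has in their place "mount" (4x4, takes a point from camera to tool coordinates, whose origin is the TCP and whose axes are the flange's). Camera axes: x right, y down, z forward; pixel columns grow to the right and rows downward; lengths in m; the calibration is good to about 2 mm. A picture is of the moment at which its call begins: read the wrist's pose just before it. There is no depth.
- close_job(): hands the job in, once; it reports no verdict.
The state is a dict: "time": time; "joint_positions": joint angles; "joint_vel": joint speeds; "joint_torque": joint torques, N m; "ee_pos": TCP position; "eef_rot": TCP orientation; "ft_force": force on the tool from outside, world axes, zero at the start; "torque": the same for the moment, N m; "width": finger opening in m.
Only numpy, scipy, OpenCV 4.12 (cv2) and the standard library are available. Lean on these libraries where they do the work, as an engineer would, in place of code of your own. Each camera call takes 0.05 s, during which the arm holds its last target.

## Working session

There is one attempt and no reset: what is moved stays moved. The work goes in short steps, Python scripts to look and compute and a tool call to move; the robot and the scene stay as the last step left them, time stands still between calls to the robot, and variables do not carry over. Pictures are saved under pics/ and viewed, and the job is handed in when it is done.

Besides the shell and the picture viewer there is one more tool, called as name(argument=value, ...), one argument or row to a line, values as JSON. arm_command: Moves the arm, as the interface text tells. Its arguments: {"type":"object","properties":{"commands":{"type":"array","items":{"type":"array"}},"squeeze":{"type":"number"}},"required":["commands"]}

```bash
mkdir -p pics
python3 - <<'E'
from bench import *
import cv2
s=read_state();print({k:np.round(v,4).tolist() if not isinstance(v,float) else v for k,v in s.items()} if 'np' in globals() else s)
for n in ["scene","top"]:
    c=camera(n);cv2.imwrite(f"pics/{n}0.png",c["pixels"][:,:,::-1]);print(n,{k:v for k,v in c.items() if k!="pixels"})
E
```

```text
{'time': 0.0, 'joint_positions': array([ 1.30942639,  0.33285423, -0.0646969 ,  1.46093443,  0.02161119,
        1.34991057, -0.08846706]), 'joint_vel': array([ 0.0001345 , -0.00103781, -0.00062854,  0.00037192, -0.00135416,
       -0.00091733,  0.00110739]), 'joint_torque': array([-1.22454596e-03, -6.23246956e+01,  2.43798725e-02, -3.89892304e+01,
       -6.14217971e-02,  3.96944617e-02,  1.06427783e-04]), 'ee_pos': array([ 0.14774249, -0.60698848,  0.29146818]), 'eef_rot': array([ 9.92878653e-01,  1.19128012e-01, -1.22658898e-04, -6.94596932e-04]), 'ft_force': array([-0.13580324,  0.30115712, -0.05379079]), 'torque': array([-0.01454358,  0.00733749, -0.00429801]), 'width': 0.08670692413192779}
scene {'fx': 524.2386132402005, 'fy': 524.2386132402005, 'cx': 317.8728833317339, 'cy': 244.98656094631667, 'rvec': array([ 1.93445983,  1.4966183 , -0.6383391 ]), 'tvec': array([-0.14622529, -0.33564718,  1.90267884])}
top {'fx': 542.990454501767, 'fy': 542.990454501767, 'cx': 317.44636253384044, 'cy': 233.43319003340994, 'rvec': array([ 2.15346568, -2.1429827 ,  0.18604169]), 'tvec': array([-0.01458496,  0.57572762,  1.44254036])}
```

View pics/scene0.png

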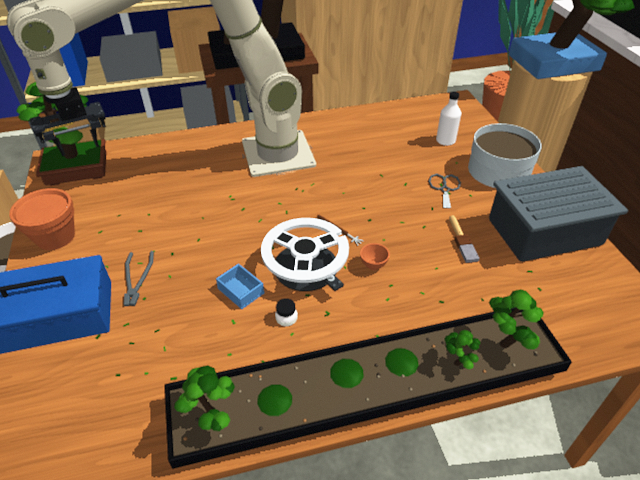

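View pics/top0.png

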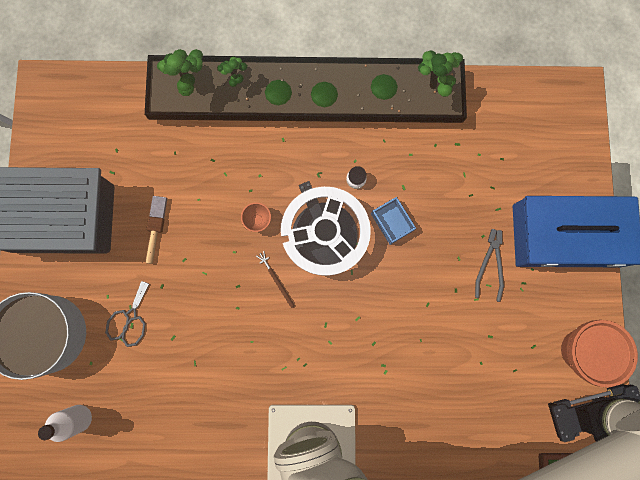

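The top view shows the head at about (326,230), the lock arm end near (305,187), and probably the notch at (286,238). I'll zoom in.

```bash
cat > h.py <<'E'
from bench import *
import cv2, numpy as np
def ray(c,u,v):
    R=cv2.Rodrigues(c["rvec"])[0]; d=R.T@np.array([(u-c["cx"])/c["fx"],(v-c["cy"])/c["fy"],1]); o=-R.T@c["tvec"]; return o,d
def atz(c,u,v,z):
    o,d=ray(c,u,v); return o+d*(z-o[2])/d[2]
def proj(c,P):
    return cv2.projectPoints(np.array(P,float).reshape(-1,1,3),c["rvec"],c["tvec"],np.array([[c["fx"],0,c["cx"]],[0,c["fy"],c["cy"]],[0,0,1.]]),None)[0][:,0]
def crop(c,u0,v0,w,h,name,s):
    im=c["pixels"][v0:v0+h,u0:u0+w,::-1]; cv2.imwrite(name,cv2.resize(im,None,fx=s,fy=s,interpolation=cv2.INTER_CUBIC))
E
python3 - <<'E'
from h import *
c=camera("top")
crop(c,226,150,200,150,"pics/topz.png",4)
g=c["pixels"].astype(int)
m=((g.min(2)>200)).astype(np.uint8); m[:, :265]=0; m[:,385:]=0; m[:180]=0; m[290:]=0
cs,_=cv2.findContours(m,cv2.RETR_EXTERNAL,cv2.CHAIN_APPROX_NONE); k=max(cs,key=cv2.contourArea)
W=np.array([atz(c,u,v,0.084)[:2] for u,v in k[:,0]])
from scipy.optimize import least_squares
f=lambda p:np.hypot(W[:,0]-p[0],W[:,1]-p[1])-p[2]
r=least_squares(f,[*W.mean(0),.12],loss='soft_l1',f_scale=.001)
print(r.x,np.abs(f(r.x)).mean())
d=f(r.x); i=d<-.006; print(W[i].mean(0), np.degrees(np.arctan2(W[i,1]-r.x[1],W[i,0]-r.x[0])),d[i])
C=r.x[:2]
for uv,z in [((305,187),.054)]:
    p=atz(c,*uv,z);print(p,np.hypot(*(p[:2]-C)),np.degrees(np.arctan2(*(p[:2]-C)[::-1])))
E
```

```text
[ 0.57935774 -0.03205     0.11823572] 0.0014416865997430167
[0.55764934 0.06854426] [ 96.10675347  96.24816316  96.39668826  96.55287751  98.24729858
 100.01955547 101.56294911 103.08962787 104.59773174 106.0855484
 107.55152047 108.52877238 108.08525962 107.66224254] [-0.00757985 -0.01022727 -0.01287417 -0.0155205  -0.01784705 -0.02008056
 -0.01960723 -0.01906338 -0.01845029 -0.01776935 -0.01702206 -0.01369031
 -0.01116423 -0.00863219]
[0.70382815 0.02317327 0.054     ] 0.13617081977535392 23.925223174737347
```

View pics/topz.png

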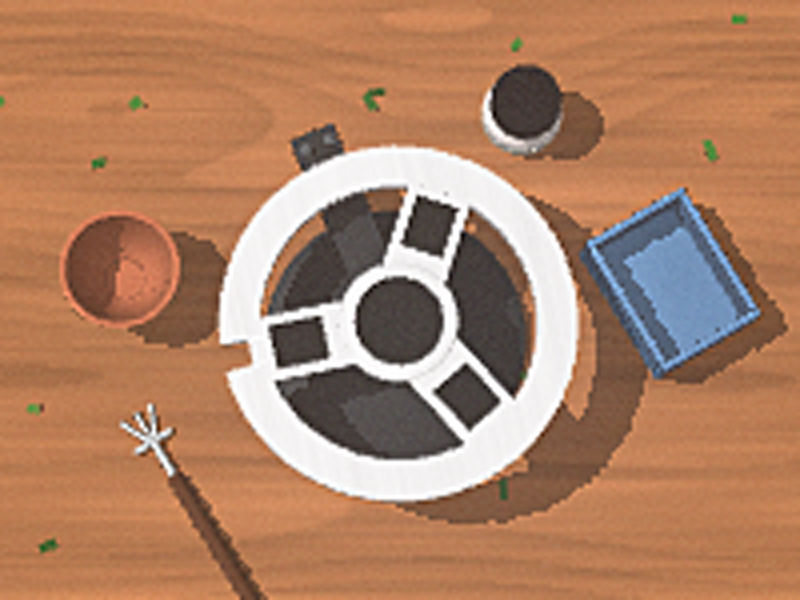

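```bash
cat >> h.py <<'E'
from scipy.spatial.transform import Rotation as Ro
def goal(p,yaw_deg):
    s=read_state(); R0=Ro.from_quat(s["eef_rot"])
    a=np.radians(yaw_deg); x=np.array([np.cos(a),np.sin(a),0]); z=np.array([0,0,-1.]); Rt=Ro.from_matrix(np.column_stack([x,np.cross(z,x),z]))
    print("shift",np.round(R0.inv().apply(np.array(p)-s["ee_pos"]),4),"turn",np.round((R0.inv()*Rt).as_rotvec(),4))
def st():
    s=read_state(); x=Ro.from_quat(s["eef_rot"]).as_matrix()
    print("t",round(s["time"],2),"p",np.round(s["ee_pos"],4),"yaw",np.degrees(np.arctan2(x[1,0],x[0,0])).round(2),"zax",x[:,2].round(3),"F",s["ft_force"].round(2),"T",s["torque"].round(2),"q",s["joint_positions"].round(2),"w",s["width"])
E
python3 - <<'E'
from h import *
print(camera("wrist")["mount"].round(4)); c=camera("wrist"); print(c["fx"],c["cx"],c["cy"])
goal([0.46,-0.03,0.30],102)
c=camera("top")
C=np.array([.579,-.032])
for uv in [((226+a/4-.4),(150+b/4-.4)) for a,b in [(291,145),(333,125),(343,150),(301,171),(322,205),(367,195),(400,321)]]:
    for z in (.054,.086): p=atz(c,*uv,z);print(np.round(uv,1),z,p[:2].round(4),np.hypot(*(p[:2]-C)).round(4),np.degrees(np.arctan2(*(p[:2]-C)[::-1])).round(2))
E
```

```text
[[-2.000e-03 -9.670e-01 -2.547e-01  6.920e-02]
 [ 1.000e+00 -1.900e-03 -7.000e-04 -8.000e-04]
 [ 1.000e-04 -2.547e-01  9.670e-01 -9.180e-02]
 [ 0.000e+00  0.000e+00  0.000e+00  1.000e+00]]
359.3225114357151 323.4327776739755 235.44822099984293
shift [ 0.4398 -0.4869 -0.0078] turn [-5.0000e-04 -5.0000e-04 -1.5414e+00]
[298.4 185.8] 0.054 [0.7069 0.0415] 0.1476 29.89
[298.4 185.8] 0.086 [0.699  0.0409] 0.1404 31.28
[308.8 180.8] 0.054 [0.7214 0.0127] 0.1492 17.42
[308.8 180.8] 0.086 [0.7131 0.0127] 0.1414 18.42
[311.4 187.1] 0.054 [0.7037 0.0057] 0.1302 16.8
[311.4 187.1] 0.086 [0.6958 0.0058] 0.1228 17.94
[300.8 192.4] 0.054 [0.6886 0.0345] 0.1282 31.24
[300.8 192.4] 0.086 [0.6811 0.034 ] 0.1216 32.89
[306.1 200.8] 0.054 [0.6648 0.0199] 0.1003 31.16
[306.1 200.8] 0.086 [0.6578 0.0197] 0.0943 33.28
[317.4 198.4] 0.054 [ 0.6721 -0.011 ] 0.0954 12.71
[317.4 198.4] 0.086 [ 0.6649 -0.0105] 0.0886 14.06
[325.6 229.8] 0.054 [ 0.5844 -0.0338] 0.0057 -18.61
[325.6 229.8] 0.086 [ 0.5792 -0.0328] 0.0008 -78.16
```

Run:
```python
from h import *
goal([0.59,-0.085,0.30],102)
```

```text
shift [ 0.5531 -0.4028 -0.0078] turn [-3.0000e-04 -3.0000e-04 -1.5414e+00]
```

arm_command(
  commands=[
    [0, [0.03, -0.022, -0.008], [0, 0, -0.08]],
    [0, [0.06, -0.044, -0.008], [0, 0, -0.17]],
    [0, [0.09, -0.066, -0.008], [0, 0, -0.26]],
    [0, [0.12, -0.088, -0.008], [0, 0, -0.35]],
    [0, [0.15, -0.11, -0.008], [0, 0, -0.44]],
    [0, [0.18, -0.132, -0.008], [0, 0, -0.53]],
    [0, [0.21, -0.154, -0.008], [0, 0, -0.62]],
    [0, [0.24, -0.176, -0.008], [0, 0, -0.71]],
    [0, [0.27, -0.198, -0.008], [0, 0, -0.8]],
    [0, [0.3, -0.22, -0.008], [0, 0, -0.89]],
  ],
  squeeze=20,
)

```text
time: 1.13
ee_pos: [0.3881, -0.321, 0.3005]
eef_rot: [0.844, 0.537, -0.0, 0.0]
ft_force: [0.5, 0.3, 0.7]
width: 0.028
```

Run:
```python
from h import *
st()
goal([0.59,-0.085,0.30],102)
```

```text
t 1.13 p [ 0.3881 -0.321   0.3005] yaw 64.92 zax [ 0.    -0.001 -1.   ] F [0.47 0.31 0.72] T [-0.07 -0.07  0.02] q [ 0.99  0.08 -0.41  1.75  0.03  1.32  0.14] w 0.027985382188774454
shift [0.2993 0.0828 0.0004] turn [ 3.000e-04  6.000e-04 -6.472e-01]
```

arm_command(
  commands=[
    [0, [0.035, 0.01, 0], [0, 0, -0.08]],
    [0, [0.07, 0.02, 0], [0, 0, -0.16]],
    [0, [0.105, 0.03, 0], [0, 0, -0.24]],
    [0, [0.14, 0.04, 0], [0, 0, -0.32]],
    [0, [0.175, 0.05, 0], [0, 0, -0.4]],
    [0, [0.21, 0.06, 0], [0, 0, -0.48]],
    [0, [0.245, 0.07, 0], [0, 0, -0.56]],
    [0, [0.28, 0.078, 0], [0, 0, -0.64]],
    [0, [0.299, 0.083, 0], [0, 0, -0.647]],
    [0, [0.299, 0.083, 0], [0, 0, -0.647]],
  ],
)

```text
time: 1.97
ee_pos: [0.592, -0.0825, 0.2999]
eef_rot: [0.628, 0.778, 0.001, -0.001]
ft_force: [0.2, 0.2, -0.2]
width: 0.0006
```

Run:
```python
from h import *
st(); c=camera("wrist"); s=read_state(); np.save("w1.npy",np.r_[s["ee_pos"],s["eef_rot"]]); cv2.imwrite("pics/w1.png",c["pixels"][:,:,::-1]); st()
```

```text
t 1.97 p [ 0.592  -0.0825  0.2999] yaw 102.16 zax [ 0.     0.003 -1.   ] F [ 0.18  0.19 -0.25] T [ 0.08 -0.11  0.02] q [ 0.59  0.34 -0.66  1.5   0.21  1.38  0.13] w 0.0006118584203820255
t 2.02 p [ 0.591  -0.0852  0.2999] yaw 101.98 zax [-0.     0.001 -1.   ] F [-1.37 -0.29 -0.54] T [-0.06 -0.07 -0.03] q [ 0.59  0.34 -0.66  1.5   0.21  1.38  0.13] w 0.0006600829771070842
```

View pics/w1.png

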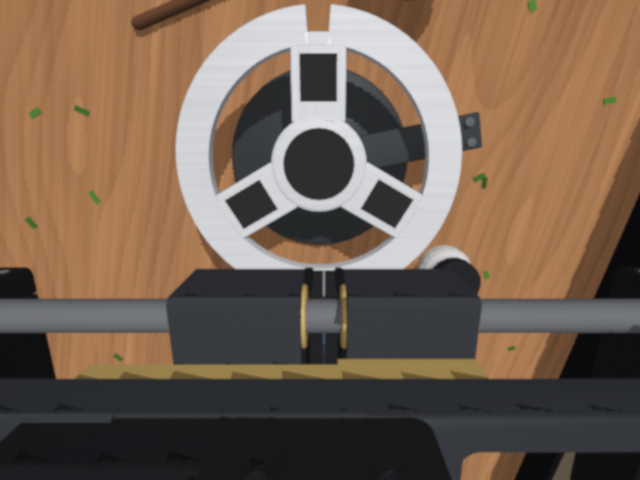

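The wrist view shows the notch at (318,20), the hub at (319,163), and the arm end with its two bolts at (470,132). Next I'll refine these.

```bash
cat >> h.py <<'E'
def wcam(c,p,q):
    M=np.array(c["mount"]); R=Ro.from_quat(q).as_matrix()
    return R@M[:3,:3], R@M[:3,3]+p
def watz(c,p,q,u,v,z):
    R,o=wcam(c,p,q); d=R@np.array([(u-c["cx"])/c["fx"],(v-c["cy"])/c["fy"],1]); return o+d*(z-o[2])/d[2]
def wproj(c,p,q,P):
    R,o=wcam(c,p,q); X=(np.array(P)-o)@R; return np.column_stack([X[:,0]/X[:,2]*c["fx"]+c["cx"],X[:,1]/X[:,2]*c["fy"]+c["cy"]])
E
python3 - <<'E'
from h import *
c=camera("wrist"); s=read_state(); p,q=s["ee_pos"],s["eef_rot"]; st()
im=c["pixels"][:,:,::-1].copy()
cv2.imwrite("pics/w2a.png",cv2.resize(im[0:280,160:500],None,fx=2.3,fy=2.1,interpolation=cv2.INTER_CUBIC))
M=np.array(c["mount"]);T=np.array([[x,y,z] for z in(.07,.0) for y in (-.015,0,.015) for x in(-.01,.01)])
X=(T-M[:3,3])@M[:3,:3]; print(np.column_stack([X[:,0]/X[:,2]*c["fx"]+c["cx"],X[:,1]/X[:,2]*c["fy"]+c["cy"]]).round())
g=c["pixels"].astype(int).min(2); m=(g>165).astype(np.uint8); m[262:]=0
m=cv2.morphologyEx(m,cv2.MORPH_OPEN,np.ones((3,3)))
cs,_=cv2.findContours(m,cv2.RETR_EXTERNAL,cv2.CHAIN_APPROX_NONE); k=max(cs,key=cv2.contourArea)[:,0]; k=k[k[:,1]<255]
W=np.array([watz(c,p,q,u,v,.084)[:2] for u,v in k])
from scipy.optimize import least_squares
f=lambda a:np.hypot(W[:,0]-a[0],W[:,1]-a[1])-a[2]
r=least_squares(f,[.58,-.03,.12],loss='soft_l1',f_scale=.001); C=r.x[:2]; d=f(r.x); print(r.x)
i=(d<-.005)&(d>-.016); a=np.degrees(np.arctan2(W[i,1]-C[1],W[i,0]-C[0])); print("notch",np.sort(a).round(1))
e=watz(c,p,q,319,163,.086); print("hub",e)
for P in ([[.0,.0]],):
  pass
m2=m.copy()*255
for uv in [(470,132),(472.5,122),(469,141)]:
    w=watz(c,p,q,*uv,.055)[:2]; print(uv,w,np.hypot(*(w-C)),np.degrees(np.arctan2(*(w-C)[::-1])))
E
```

```text
t 2.07 p [ 0.5904 -0.0872  0.2999] yaw 101.82 zax [-0.001  0.    -1.   ] F [-0.33  0.01  0.45] T [-0.08 -0.11  0.04] q [ 0.59  0.34 -0.66  1.5   0.21  1.38  0.13] w 0.00014911967691662884
[[294. 309.]
 [293. 271.]
 [324. 309.]
 [324. 271.]
 [355. 309.]
 [356. 271.]
 [276. 414.]
 [273. 356.]
 [325. 414.]
 [325. 356.]
 [374. 414.]
 [377. 356.]]
[ 0.57496582 -0.02779372  0.11371945]
notch [-53.3 -52.8 -52.1 -51.6 -50.9 -50.5 -49.8 -49.3 -48.6 -48.2 -47.5 -47.
 -46.3 -45.6 -45.2 -44.5 -43.7 -43.3 -42.6 -41.9 -41.2 -40.8 -40.  -39.3
 -38.6 -37.9 -37.5 -36.7 -36.  -35.3  96.7  96.8  96.8  96.8  96.8  96.8
  96.9  96.9  96.9  96.9  97.   97.   97.   97.1  97.1  97.1 107.1 107.2
 107.2 107.2 107.3 107.3 107.3 107.4 107.4 107.4 107.4 107.4 107.4 107.5
 107.5 107.5]
hub [ 0.57570885 -0.03681082  0.086     ]
(470, 132) [0.70341815 0.01578059] 0.13564188860586046 18.738246871728364
(472.5, 122) [0.70299016 0.02447373] 0.13828274319245817 22.208317632940016
(469, 141) [0.70491769 0.00808461] 0.13481372993424606 15.434262233597705
```

View pics/w2a.png

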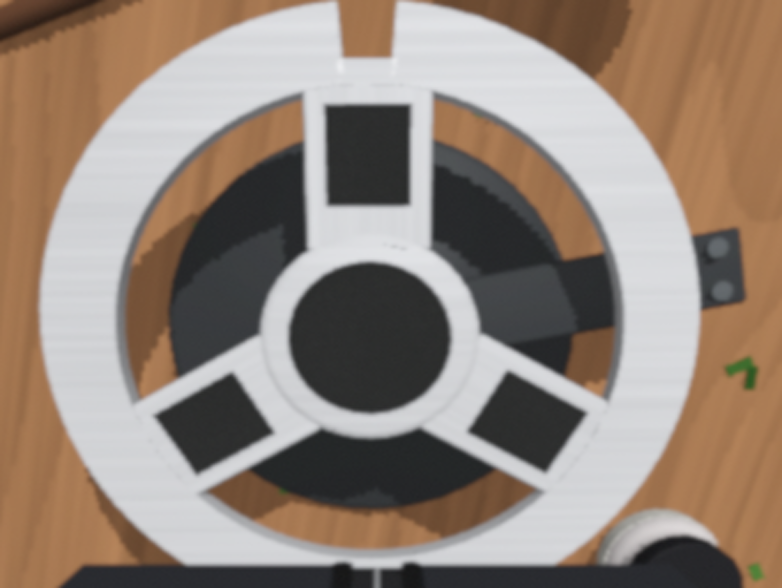

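Run:
```python
from h import *
s=read_state(); p,q=s["ee_pos"],s["eef_rot"]; c=camera("wrist"); st()
g=c["pixels"].astype(int).min(2); m=(g>140).astype(np.uint8); m[250:]=0
m=cv2.morphologyEx(m,cv2.MORPH_OPEN,np.ones((3,3)))
cs,_=cv2.findContours(m,cv2.RETR_EXTERNAL,cv2.CHAIN_APPROX_NONE); k=max(cs,key=cv2.contourArea)[:,0]; k=k[k[:,1]<235]
W=np.array([watz(c,p,q,u,v,.084)[:2] for u,v in k])
from scipy.optimize import least_squares
f=lambda a:np.hypot(W[:,0]-a[0],W[:,1]-a[1])-a[2]
r=least_squares(f,[.58,-.03,.12],loss='soft_l1',f_scale=.001); C=r.x[:2]; d=f(r.x); print(r.x, np.median(abs(d)))
i=(d<-.005)&(d>-.016); a=np.degrees(np.arctan2(W[i,1]-C[1],W[i,0]-C[0])); b=a[a>0]; print("notch",b.min(),b.max())
Z=lambda a,b:(160+a/2.3-.25,b/2.1-.25)
for uv,z in [((695,238),.054),((740,228),.054),((745,300),.054),((700,310),.054),((718,248),.057),((722,291),.057),((613,250),.054),((615,325),.054),((480,277),.054),((482,342),.054)]:
    w=watz(c,p,q,*Z(*uv),z)[:2]; print(uv,w.round(4),np.hypot(*(w-C)).round(4),np.degrees(np.arctan2(*(w-C)[::-1])).round(2))
for ps in (22,23,24,25,26):
    a=np.radians(ps); x=np.array([np.cos(a),np.sin(a)]); y=np.array([-x[1],x[0]])
    print(ps,[ (wproj(c,p,q,[[*(C+R*x+t*y),.054]])[0]-[159.75,-.25])*[2.3,2.1] for R in(.15,.1) for t in(-.016,.016)])
```

```text
t 2.12 p [ 0.59   -0.0885  0.3   ] yaw 101.7 zax [-0.001 -0.001 -1.   ] F [ 0.11 -0.73 -0.57] T [-0.09 -0.1  -0.01] q [ 0.6   0.34 -0.66  1.5   0.21  1.38  0.13] w 0.0001044840941879669
[ 0.57655784 -0.03038434  0.1178683 ] 0.001934846642473717
notch 97.2391623767803 107.23053069881085
(695, 238) [0.6918 0.03  ] 0.1301 27.64
(740, 228) [0.7076 0.0373] 0.1475 27.32
(745, 300) [0.7188 0.0095] 0.1477 15.67
(700, 310) [0.7026 0.0019] 0.1301 14.35
(718, 248) [0.7007 0.0275] 0.1369 25.0
(722, 291) [0.7075 0.011 ] 0.1374 17.54
(613, 250) [0.662  0.0188] 0.0986 29.94
(615, 325) [ 0.6713 -0.0111] 0.0967 11.49
(480, 277) [ 0.6139 -0.0024] 0.0466 36.83
(482, 342) [ 0.6211 -0.029 ] 0.0446 1.83
22 [array([753.01325673, 297.96612428]), array([747.64530733, 220.93321651]), array([626.84676679, 319.15838839]), array([618.36656965, 243.20058357])]
23 [array([753.23641273, 291.69081549]), array([746.40641166, 214.60158433]), array([627.05676422, 314.99420161]), array([617.13558552, 239.08521495])]
24 [array([753.34304092, 285.39978893]), array([745.04429556, 208.27909236]), array([627.18946857, 310.82141548]), array([615.82466442, 234.98568781])]
25 [array([753.33238972, 279.09493756]), array([743.55867732, 201.96794256]), array([627.24452083, 306.64128246]), array([614.43392563, 230.90342353])]
26 [array([753.2037399 , 272.77818238]), array([741.94932115, 195.67035807]), array([627.2215843 , 302.45506768]), array([612.96351878, 226.839848  ])]
```

Run:
```python
from h import *
st(); goal([0.5226,0.0119,0.18],102)
```

```text
t 2.12 p [ 0.59   -0.0885  0.3   ] yaw 101.7 zax [-0.001 -0.001 -1.   ] F [ 0.11 -0.73 -0.57] T [-0.09 -0.1  -0.01] q [ 0.6   0.34 -0.66  1.5   0.21  1.38  0.13] w 0.0001044840941879669
shift [ 0.112  -0.0455  0.12  ] turn [-0.0006  0.0004 -0.0052]
```

arm_command(
  commands=[
    [0, [0.03, -0.012, 0.01], [0, 0, 0]],
    [0, [0.06, -0.024, 0.03], [0, 0, 0]],
    [0, [0.09, -0.036, 0.05], [0, 0, 0]],
    [0, [0.112, -0.0455, 0.07], [0, 0, -0.005]],
    [0, [0.112, -0.0455, 0.09], [0, 0, -0.005]],
    [0, [0.112, -0.0455, 0.11], [0, 0, -0.005]],
    [0, [0.112, -0.0455, 0.12], [0, 0, -0.005]],
    [0, [0.112, -0.0455, 0.12], [0, 0, -0.005]],
    [0, [0.112, -0.0455, 0.12], [0, 0, -0.005]],
    [0, [0.112, -0.0455, 0.12], [0, 0, -0.005]],
  ],
)

```text
time: 2.95
ee_pos: [0.5235, 0.012, 0.1814]
eef_rot: [0.63, 0.777, 0.0, 0.001]
ft_force: [0.4, -0.0, 0.4]
width: 0.0001
```

Run:
```python
from h import *
st(); goal([0.5226,0.0119,0.142],102)
c=camera("wrist"); cv2.imwrite("pics/w3.png",c["pixels"][:,:,::-1])
c=camera("scene"); crop(c,220,170,170,130,"pics/s3.png",4)
```

```text
t 2.95 p [0.5235 0.012  0.1814] yaw 101.96 zax [ 0.002 -0.    -1.   ] F [ 0.38 -0.01  0.43] T [-0.05 -0.13 -0.01] q [ 0.52  0.28 -0.72  1.83  0.21  1.1  -0.06] w 0.00014725416294172254
shift [ 0.0001 -0.001   0.0394] turn [ 0.0015  0.0005 -0.0007]
```

View pics/w3.png

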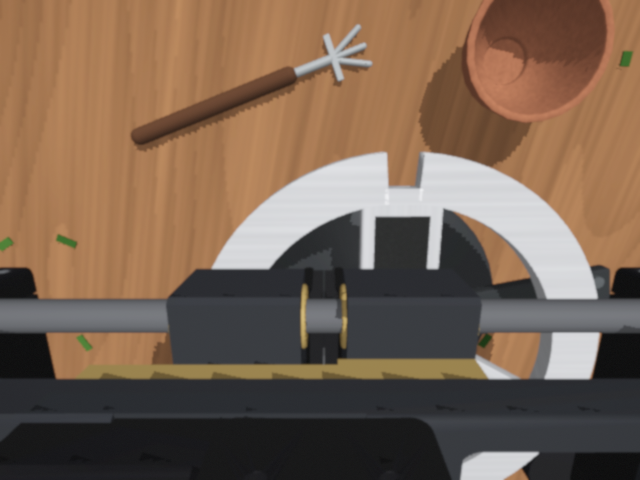

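View pics/s3.png

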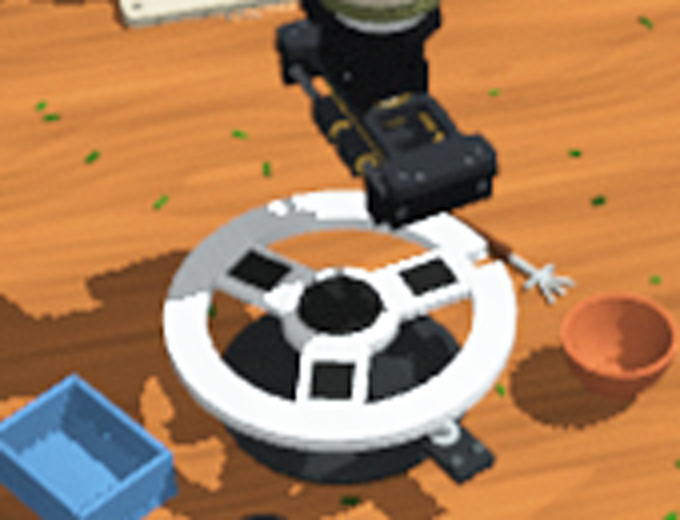

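Run:
```python
from h import *
c=camera("scene"); s=read_state(); R=Ro.from_quat(s["eef_rot"])
for t in [(0,0,0),(0,0,.07),(.01,.015,.07),(.01,-.015,.07),(-.01,.015,.07),(-.01,-.015,.07),(.0375,.095,0),(.0375,-.095,0),(-.0375,.095,0),(-.0375,-.095,0)]:
    print(t,((proj(c,[s["ee_pos"]+R.apply(t)])[0]-[220,170])*4).round())
crop(c,270,150,100,75,"pics/s4.png",8)
```

```text
(0, 0, 0) [381. 134.]
(0, 0, 0.07) [383. 211.]
(0.01, 0.015, 0.07) [405. 219.]
(0.01, -0.015, 0.07) [386. 194.]
(-0.01, 0.015, 0.07) [379. 228.]
(-0.01, -0.015, 0.07) [361. 203.]
(0.0375, 0.095, 0) [497. 201.]
(0.0375, -0.095, 0) [370.  42.]
(-0.0375, 0.095, 0) [394. 236.]
(-0.0375, -0.095, 0) [273.  72.]
```

View pics/s4.png

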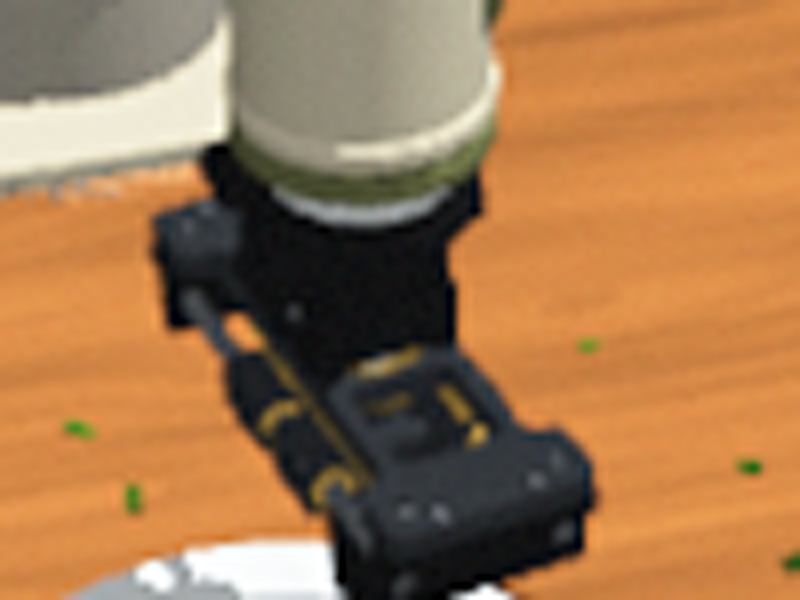

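The body projection matches the picture, and the closed fingers are above the open window. I'll descend into it.

arm_command(
  commands=[
    [0, [0, -0.001, 0.01], [0, 0, 0]],
    [0, [0, -0.001, 0.017], [0, 0, 0]],
    [0, [0, -0.001, 0.024], [0, 0, 0]],
    [0, [0, -0.001, 0.031], [0, 0, 0]],
    [0, [0, -0.001, 0.037], [0, 0, 0]],
    [0, [0, -0.001, 0.039], [0, 0, 0]],
    [0, [0, -0.001, 0.039], [0, 0, 0]],
    [0, [0, -0.001, 0.039], [0, 0, 0]],
    [0, [0, -0.001, 0.039], [0, 0, 0]],
    [0, [0, -0.001, 0.039], [0, 0, 0]],
  ],
)

```text
time: 3.93
ee_pos: [0.5221, 0.0124, 0.1416]
eef_rot: [0.629, 0.777, 0.0, 0.0]
ft_force: [1.2, -0.8, 0.2]
width: 0.0002
```

```bash
cat >> h.py <<'E'
C0=np.array([.578,-.0325])
def sf(phi,r,off,z=.142):
    a=np.radians(phi); x=np.array([np.cos(a),np.sin(a)]); y=np.array([-x[1],x[0]]); return [*(C0+r*x+off*y),z]
def path(phis,r,off,z=.142):
    "rows in current tool axes"
    s=read_state(); R0=Ro.from_quat(s["eef_rot"])
    for ph in phis:
        P=sf(ph,r,off,z); a=np.radians(ph); x=np.array([np.cos(a),np.sin(a),0]); zz=np.array([0,0,-1.]); Rt=Ro.from_matrix(np.column_stack([x,np.cross(zz,x),zz]))
        sh=R0.inv().apply(np.array(P)-s["ee_pos"]); tv=(R0.inv()*Rt).as_rotvec(); print(ph,sh.round(4),tv.round(3))
E
python3 - <<'E'
from h import *
st()
path([102],55,36)
path([102,100,97,93,89,85,81,77,73,69],57,37)
E
```

```text
t 3.93 p [0.5221 0.0124 0.1416] yaw 102.03 zax [ 0.001 -0.    -1.   ] F [ 1.2  -0.79  0.19] T [-0.   -0.1   0.03] q [ 0.5   0.33 -0.7   1.87  0.25  1.03 -0.09] w 0.0002337151980978558
102 [ 5.49657e+01 -3.59222e+01 -3.75000e-02] [0.001 0.    0.001]
102 [ 5.69663e+01 -3.69210e+01 -3.86000e-02] [0.001 0.    0.001]
100 [ 5.82217e+01 -3.49084e+01 -3.77000e-02] [0.001 0.    0.035]
97 [ 5.99711e+01 -3.18105e+01 -3.63000e-02] [0.001 0.    0.088]
93 [ 6.20471e+01 -2.75457e+01 -3.43000e-02] [0.001 0.    0.158]
89 [ 6.38204e+01 -2.31464e+01 -3.20000e-02] [0.001 0.    0.227]
85 [ 6.52826e+01 -1.86341e+01 -2.97000e-02] [0.001 0.    0.297]
81 [ 6.64265e+01 -1.40309e+01 -2.72000e-02] [0.001 0.    0.367]
77 [ 6.72464e+01 -9.35900e+00 -2.45000e-02] [0.001 0.    0.437]
73 [ 6.77385e+01 -4.64140e+00 -2.17000e-02] [0.001 0.    0.507]
69 [ 6.79003e+01  9.91000e-02 -1.89000e-02] [0.001 0.    0.577]
```

Run:
```python
from h import *
path([102,102,99,96,93,90,87,84,81,78],.057,.037)
```

```text
102 [ 0.0014  0.0083 -0.0004] [0.001 0.    0.001]
102 [ 0.0014  0.0083 -0.0004] [0.001 0.    0.001]
99 [ 0.0033  0.0114 -0.0004] [0.001 0.    0.053]
96 [ 0.005   0.0145 -0.0004] [0.001 0.    0.105]
93 [ 0.0065  0.0177 -0.0004] [0.001 0.    0.158]
90 [ 0.0079  0.021  -0.0004] [0.001 0.    0.21 ]
87 [ 0.0091  0.0243 -0.0004] [0.001 0.    0.262]
84 [ 0.0101  0.0278 -0.0004] [0.001 0.    0.315]
81 [ 0.0109  0.0312 -0.0004] [0.001 0.    0.367]
78 [ 0.0116  0.0347 -0.0004] [0.001 0.    0.419]
```

arm_command(
  commands=[
    [0, [0.001, 0.004, 0], [0, 0, 0]],
    [0, [0.0015, 0.008, 0], [0, 0, 0]],
    [0, [0.0033, 0.0114, 0], [0, 0, 0.053]],
    [0, [0.005, 0.0145, 0], [0, 0, 0.105]],
    [0, [0.0065, 0.0177, 0], [0, 0, 0.158]],
    [0, [0.0079, 0.021, 0], [0, 0, 0.21]],
    [0, [0.0091, 0.0243, 0], [0, 0, 0.262]],
    [0, [0.0101, 0.0278, 0], [0, 0, 0.315]],
    [0, [0.0109, 0.0312, 0], [0, 0, 0.367]],
    [0, [0.0116, 0.0347, 0], [0, 0, 0.419]],
  ],
)

```text
time: 4.77
ee_pos: [0.5535, 0.0309, 0.1411]
eef_rot: [0.778, 0.628, -0.001, -0.0]
ft_force: [-1.4, -0.9, 1.8]
width: 0.0005
```

Run:
```python
from h import *
st()
c=camera("wrist"); cv2.imwrite("pics/w5.png",c["pixels"][:,:,::-1])
c=camera("scene"); crop(c,220,170,170,130,"pics/s5.png",4)
st()
path([75,72,69,66,63,60,57,54,51,48],.057,.037)
```

```text
t 4.77 p [0.5535 0.0309 0.1411] yaw 77.87 zax [-0.001 -0.001 -1.   ] F [-1.42 -0.92  1.85] T [-0.26  0.32 -0.01] q [ 0.38  0.38 -0.62  1.79  0.25  1.05 -0.54] w 0.000533464879717895
t 4.87 p [0.554  0.0314 0.1413] yaw 77.99 zax [ 0.  0. -1.] F [0.07 0.19 0.88] T [-0.02 -0.1  -0.03] q [ 0.38  0.38 -0.62  1.79  0.25  1.05 -0.54] w 0.00069749207762339
75 [ 0.0013  0.0028 -0.0007] [ 0.    -0.     0.052]
72 [ 0.003   0.0059 -0.0007] [ 0.    -0.     0.105]
69 [ 0.0046  0.0091 -0.0007] [ 0.    -0.     0.157]
66 [ 0.0059  0.0124 -0.0007] [ 0.    -0.     0.209]
63 [ 0.0071  0.0158 -0.0007] [ 0.    -0.     0.262]
60 [ 0.0081  0.0192 -0.0007] [ 0.    -0.     0.314]
57 [ 0.009   0.0226 -0.0007] [ 0.    -0.     0.366]
54 [ 0.0096  0.0261 -0.0007] [ 0.    -0.     0.419]
51 [ 0.0101  0.0297 -0.0007] [ 0.    -0.     0.471]
48 [ 0.0103  0.0332 -0.0007] [ 0.    -0.     0.523]
```

View pics/w5.png

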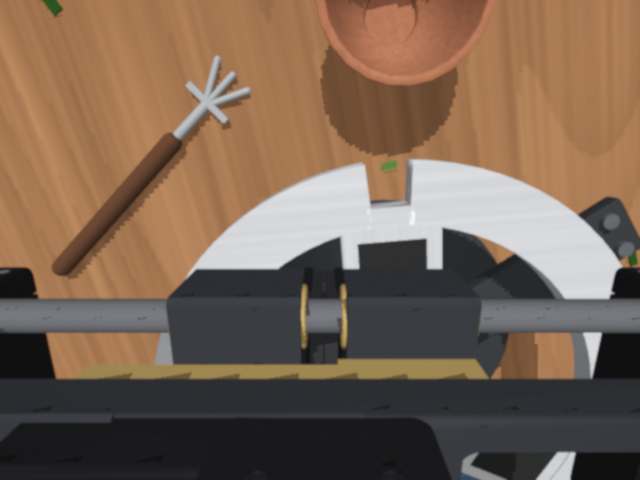

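View pics/s5.png

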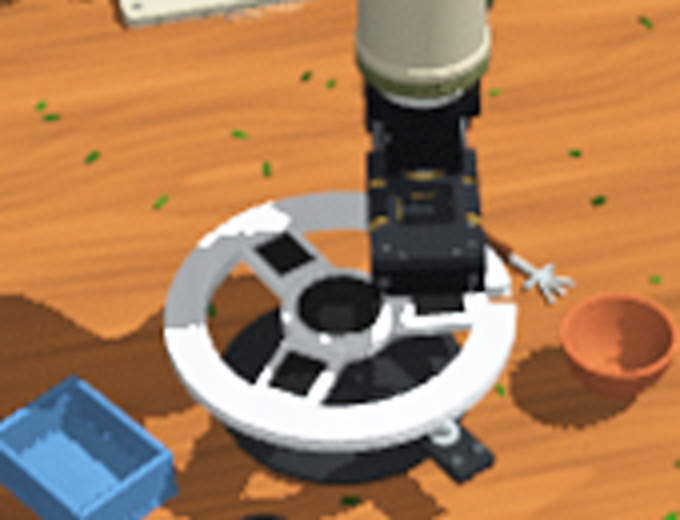

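The head is turning: the notch is now at (388,195) in the wrist image. I'll measure its angle.

Run:
```python
from h import *
s=read_state(); p,q=s["ee_pos"],s["eef_rot"]; c=camera("wrist")
for uv in [(366,165),(409,160),(370,205),(409,203),(388,163)]:
    w=watz(c,p,q,*uv,.084)[:2]; print(uv,np.hypot(*(w-C0)).round(4),np.degrees(np.arctan2(*(w-C0)[::-1])).round(2))
```

```text
(366, 165) 0.1197 87.59
(409, 160) 0.12 79.2
(370, 205) 0.1031 87.95
(409, 203) 0.1023 78.83
(388, 163) 0.1193 83.29
```

arm_command(
  commands=[
    [0, [0.0013, 0.0028, -0.0007], [0, 0, 0.052]],
    [0, [0.003, 0.0059, -0.0007], [0, 0, 0.105]],
    [0, [0.0046, 0.0091, -0.0007], [0, 0, 0.157]],
    [0, [0.0059, 0.0124, -0.0007], [0, 0, 0.209]],
    [0, [0.0071, 0.0158, -0.0007], [0, 0, 0.262]],
    [0, [0.0081, 0.0192, -0.0007], [0, 0, 0.314]],
    [0, [0.009, 0.0226, -0.0007], [0, 0, 0.366]],
    [0, [0.0096, 0.0261, -0.0007], [0, 0, 0.419]],
    [0, [0.0101, 0.0297, -0.0007], [0, 0, 0.471]],
    [0, [0.0103, 0.0332, -0.0007], [0, 0, 0.523]],
  ],
)

```text
time: 5.75
ee_pos: [0.5877, 0.0347, 0.1416]
eef_rot: [0.913, 0.407, -0.0, -0.0]
ft_force: [-2.0, 2.2, -1.0]
width: 0.0008
```

Run:
```python
from h import *
st()
path([46,43,40,37,34,31,28,26,24,24],.057,.037)
```

```text
t 5.75 p [0.5877 0.0347 0.1416] yaw 48.06 zax [-0.001  0.    -1.   ] F [-2.    2.19 -0.96] T [ 0.3  0.4 -0. ] q [ 0.28  0.43 -0.51  1.7   0.24  1.07 -1.04] w 0.0008144023226924868
46 [ 0.0019  0.0028 -0.0004] [-0.001  0.001  0.036]
43 [ 0.0036  0.0059 -0.0004] [-0.001  0.001  0.088]
40 [ 0.0052  0.0091 -0.0004] [-0.001  0.001  0.141]
37 [ 0.0066  0.0123 -0.0004] [-0.001  0.001  0.193]
34 [ 0.0079  0.0157 -0.0004] [-0.001  0.001  0.245]
31 [ 0.0089  0.019  -0.0004] [-0.001  0.001  0.298]
28 [ 0.0098  0.0225 -0.0004] [-0.001  0.001  0.35 ]
26 [ 0.0103  0.0248 -0.0004] [-0.001  0.001  0.385]
24 [ 0.0107  0.0272 -0.0004] [-0.001  0.001  0.42 ]
24 [ 0.0107  0.0272 -0.0004] [-0.001  0.001  0.42 ]
```

arm_command(
  commands=[
    [0, [0.0019, 0.0028, -0.0004], [0, 0, 0.036]],
    [0, [0.0036, 0.0059, -0.0004], [0, 0, 0.088]],
    [0, [0.0052, 0.0091, -0.0004], [0, 0, 0.141]],
    [0, [0.0066, 0.0123, -0.0004], [0, 0, 0.193]],
    [0, [0.0079, 0.0157, -0.0004], [0, 0, 0.245]],
    [0, [0.0089, 0.019, -0.0004], [0, 0, 0.298]],
    [0, [0.0098, 0.0225, -0.0004], [0, 0, 0.35]],
    [0, [0.0103, 0.0248, -0.0004], [0, 0, 0.385]],
    [0, [0.0107, 0.0272, -0.0004], [0, 0, 0.42]],
    [0, [0.0107, 0.0272, -0.0004], [0, 0, 0.42]],
  ],
)

```text
time: 6.58
ee_pos: [0.6154, 0.024, 0.1421]
eef_rot: [0.978, 0.208, -0.0, -0.0]
ft_force: [-1.2, 0.9, -1.1]
width: 0.0004
```

Run:
```python
from h import *
st()
s=read_state(); p,q=s["ee_pos"],s["eef_rot"]; c=camera("wrist"); np.save("p7.npy",np.r_[p,q]); np.save("i7.npy",c["pixels"])
cv2.imwrite("pics/w7.png",c["pixels"][:,:,::-1]); cv2.imwrite("pics/w7z.png",cv2.resize(c["pixels"][90:270,280:500,::-1],None,fx=3.3,fy=3.3,interpolation=cv2.INTER_CUBIC))
```

```text
t 6.58 p [0.6154 0.024  0.1421] yaw 24.01 zax [-0.  0. -1.] F [-1.18  0.85 -1.12] T [0.13 0.12 0.03] q [ 0.22  0.47 -0.42  1.63  0.21  1.08 -1.42] w 0.0004471310459418882
```

View pics/w7z.png

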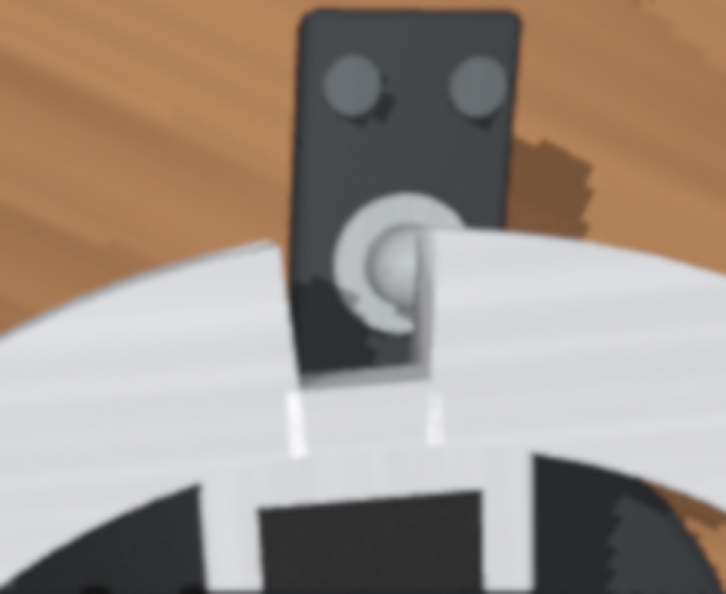

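View pics/w7.png

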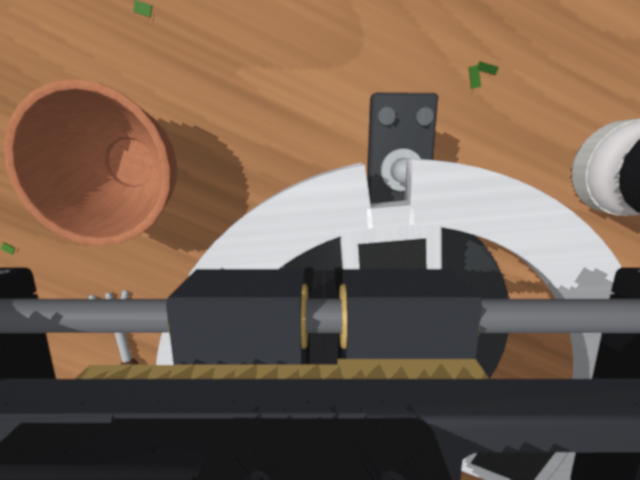

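The notch is close, and the pin shows through it at about (403,169), next to the notch's right edge. Now I'll compute the remaining angle.

Run:
```python
from h import *
a=np.load("p7.npy"); p,q=a[:3],a[3:]; c=camera("wrist"); st()
Z=lambda x,y:(280+x/3.3-.35,90+y/3.3-.35)
def an(n,uv,z):
    w=watz(c,p,q,*Z(*uv),z)[:2]; print(n,w.round(4),np.hypot(*(w-C0)).round(4),np.degrees(np.arctan2(*(w-C0)[::-1])).round(2))
an("nL",(278,245),.084);an("nR",(435,232),.084);an("nL2",(300,385),.084);an("nR2",(433,370),.084)
an("ring",(403,262),.056);an("pin",(407,265),.068);an("pin",(407,265),.0705)
an("bolts",(416,86),.057);an("endL",(300,15),.054);an("endR",(520,15),.054)
s=read_state();print(s["ee_pos"]-p)
```

```text
t 6.68 p [0.6154 0.0241 0.1423] yaw 24.13 zax [-0.  0. -1.] F [ 0.42 -0.09 -0.07] T [ 0.08  0.07 -0.03] q [ 0.22  0.47 -0.43  1.63  0.21  1.08 -1.41] w 0.0006234659235099848
nL [0.6768 0.0341] 0.1192 34.0
nR [0.6861 0.0171] 0.1189 24.63
nL2 [0.662 0.024] 0.1013 33.9
nR2 [0.6707 0.0093] 0.1017 24.3
ring [0.6817 0.0127] 0.1131 23.53
pin [0.6814 0.0147] 0.1136 24.54
pin [0.6813 0.0153] 0.1138 24.81
bolts [0.7044 0.0224] 0.1378 23.49
endL [0.7067 0.0414] 0.1484 29.85
endR [0.7193 0.0128] 0.1484 17.77
[-4.61417258e-05  4.02489083e-05  2.09334928e-04]
```

Run:
```python
from h import *
path([22,20.5,19.5,19,18.6,18.5],.057,.037)
```

```text
22 [0.0011 0.0015 0.0003] [-0.     0.     0.037]
20.5 [0.002  0.003  0.0003] [-0.     0.     0.063]
19.5 [0.0026 0.0041 0.0003] [-0.     0.     0.081]
19 [0.0028 0.0046 0.0003] [-0.    0.    0.09]
18.6 [0.0031 0.005  0.0003] [-0.     0.     0.097]
18.5 [0.0031 0.0051 0.0003] [-0.     0.     0.098]
```

arm_command(
  commands=[
    [0, [0.0011, 0.0015, 0], [0, 0, 0.037]],
    [0, [0.002, 0.003, 0], [0, 0, 0.063]],
    [0, [0.0026, 0.0041, 0], [0, 0, 0.081]],
    [0, [0.0028, 0.0046, 0], [0, 0, 0.09]],
    [0, [0.0031, 0.005, 0], [0, 0, 0.097]],
    [0, [0.0031, 0.0051, 0], [0, 0, 0.098]],
    [0, [0.0031, 0.0051, 0], [0, 0, 0.098]],
    [0, [0.0031, 0.0051, 0], [0, 0, 0.098]],
    [0, [0.0031, 0.0051, 0], [0, 0, 0.098]],
    [0, [0.0031, 0.0051, 0], [0, 0, 0.098]],
  ],
)

```text
time: 7.52
ee_pos: [0.6203, 0.0206, 0.1424]
eef_rot: [0.987, 0.16, 0.0, 0.0]
ft_force: [0.0, 1.9, -2.3]
width: 0.0003
```

Run:
```python
from h import *
st()
s=read_state(); p,q=s["ee_pos"],s["eef_rot"]; c=camera("wrist"); np.save("p8.npy",np.r_[p,q])
cv2.imwrite("pics/w8z.png",cv2.resize(c["pixels"][90:270,280:500,::-1],None,fx=3.3,fy=3.3,interpolation=cv2.INTER_CUBIC))
```

```text
t 7.52 p [0.6203 0.0206 0.1424] yaw 18.4 zax [ 0.  0. -1.] F [ 0.05  1.92 -2.35] T [0.47 0.2  0.05] q [ 0.21  0.48 -0.4   1.62  0.21  1.09 -1.5 ] w 0.00026374781660932546
```

View pics/w8z.png

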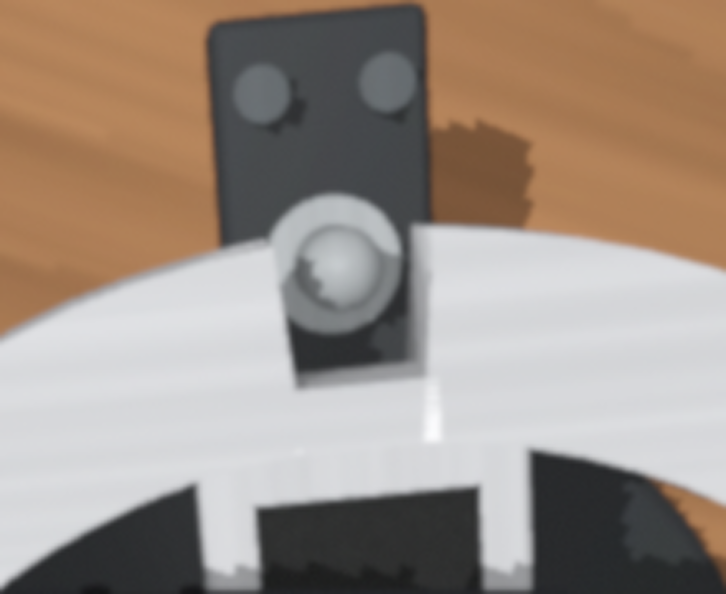

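Run:
```python
from h import *
a=np.load("p8.npy"); p,q=a[:3],a[3:]; c=camera("wrist"); st()
Z=lambda x,y:(280+x/3.3-.35,90+y/3.3-.35)
def an(n,uv,z):
    w=watz(c,p,q,*Z(*uv),z)[:2]; print(n,w.round(4),np.hypot(*(w-C0)).round(4),np.degrees(np.arctan2(*(w-C0)[::-1])).round(2))
an("nL",(270,240),.084);an("nR",(429,228),.084);an("nL2",(296,387),.084);an("nR2",(428,375),.084)
an("ring",(338,262),.056);an("pin",(339,266),.0705)
an("bolts",(325,88),.057);an("endL",(210,22),.054);an("endR",(425,10),.054)
```

```text
t 7.62 p [0.6203 0.0206 0.1423] yaw 18.39 zax [ 0.  0. -1.] F [-0.83  2.31 -1.54] T [0.48 0.16 0.03] q [ 0.21  0.48 -0.4   1.62  0.21  1.09 -1.5 ] w 0.0007579172661662751
nL [0.6826 0.0258] 0.1197 29.12
nR [0.6902 0.0075] 0.1191 19.65
nL2 [0.6662 0.0163] 0.1008 28.95
nR2 [0.673  0.0008] 0.1007 19.33
ring [0.6822 0.0119] 0.1132 23.07
pin [0.682  0.0141] 0.114 24.13
bolts [0.7044 0.0224] 0.1378 23.47
endL [0.708  0.0407] 0.1492 29.4
endR [0.7191 0.0122] 0.148 17.59
```

arm_command(
  commands=[
    [0, [0.0003, 0.0005, 0], [0, 0, 0.008]],
    [0, [0.0004, 0.0009, 0], [0, 0, 0.012]],
    [0, [0.0004, 0.0009, 0], [0, 0, 0.012]],
    [0, [0.0004, 0.0009, 0], [0, 0, 0.012]],
    [0, [0.0, -0.003, 0], [0, 0, 0.0]],
    [0, [0.0, -0.008, 0], [0, 0, 0.0]],
    [0, [0.0, -0.008, -0.015], [0, 0, 0]],
    [0, [0.0, -0.008, -0.03], [0, 0, 0]],
    [0, [0.0, -0.008, -0.045], [0, 0, 0]],
    [0, [0.0, -0.008, -0.06], [0, 0, 0]],
  ],
)

```text
time: 8.45
ee_pos: [0.6177, 0.0283, 0.2032]
eef_rot: [0.987, 0.16, 0.0, 0.0]
ft_force: [0.4, -0.1, 0.4]
width: 0.0006
```

Run:
```python
from h import *
st()
s=read_state(); p,q=s["ee_pos"],s["eef_rot"]; c=camera("wrist"); np.save("p9.npy",np.r_[p,q])
cv2.imwrite("pics/w9.png",c["pixels"][:,:,::-1])
cv2.imwrite("pics/w9z.png",cv2.resize(c["pixels"][100:270,250:470,::-1],None,fx=3.3,fy=3.3,interpolation=cv2.INTER_CUBIC))
```

```text
t 8.45 p [0.6177 0.0283 0.2032] yaw 18.39 zax [ 0. -0. -1.] F [ 0.43 -0.07  0.42] T [ 0.04 -0.03  0.01] q [ 0.21  0.41 -0.42  1.57  0.18  1.19 -1.49] w 0.0005597856593646776
```

View pics/w9z.png

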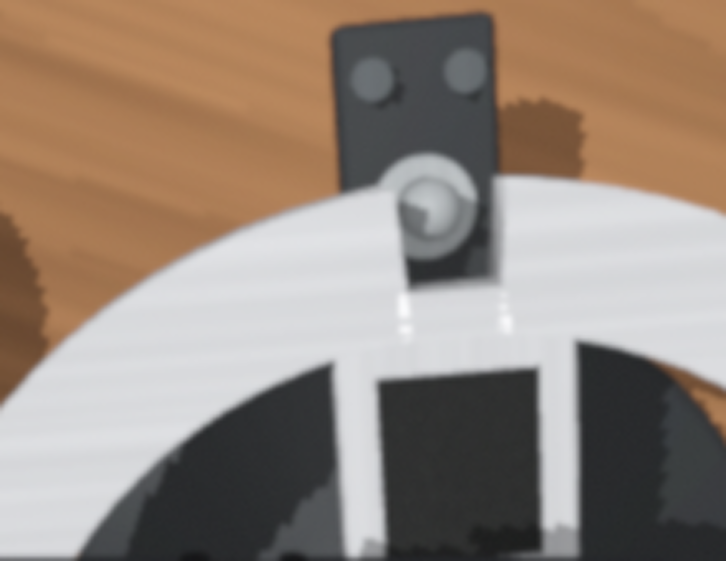

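Run:
```python
from h import *
a=np.load("p9.npy"); p,q=a[:3],a[3:]; c=camera("wrist"); st()
Z=lambda x,y:(250+x/3.3-.35,100+y/3.3-.35)
def an(n,uv,z):
    w=watz(c,p,q,*Z(*uv),z)[:2]; print(n,w.round(4),np.hypot(*(w-C0)).round(4),np.degrees(np.arctan2(*(w-C0)[::-1])).round(2))
an("nL",(392,187),.084);an("nR",(503,178),.084);an("nL2",(407,289),.084);an("nR2",(501,281),.084)
an("ring",(429,206),.056);an("pin",(433,207),.0705)
an("bolts",(418,75),.057);an("endL",(332,30),.054);an("endR",(493,15),.054)
R,o=wcam(c,p,q);print(o)
goal([.578,-.0325,.17],18.4)
```

```text
t 8.55 p [0.6189 0.0284 0.2052] yaw 18.39 zax [ 0.005 -0.    -1.   ] F [0.67 0.18 0.46] T [ 0.   -0.04 -0.01] q [ 0.21  0.41 -0.42  1.57  0.18  1.19 -1.49] w 0.000405579736329642
nL [0.6832 0.0236] 0.1192 28.08
nR [0.6906 0.0058] 0.119 18.8
nL2 [0.6673 0.015 ] 0.1012 27.99
nR2 [ 6.739e-01 -4.000e-04] 0.1011 18.53
ring [0.682  0.0118] 0.113 23.06
pin [0.6821 0.0134] 0.1138 23.78
bolts [0.7044 0.0226] 0.1379 23.55
endL [0.7073 0.0408] 0.1486 29.57
endR [0.7195 0.0124] 0.1485 17.61
[0.68316282 0.05091085 0.29497268]
shift [-0.0582  0.0449  0.035 ] turn [ 0.0017 -0.0043 -0.0002]
```

Aligned: the notch is at 23.35° and the pin at 23.1–23.8°. Next I'll move over the hub centre.

arm_command(
  commands=[
    [0, [-0.01, 0.008, 0.0], [0, 0, 0]],
    [0, [-0.02, 0.016, 0.0], [0, 0, 0]],
    [0, [-0.03, 0.024, 0.004], [0, 0, 0]],
    [0, [-0.04, 0.032, 0.012], [0, 0, 0]],
    [0, [-0.05, 0.04, 0.02], [0, 0, 0]],
    [0, [-0.058, 0.045, 0.026], [0, 0, 0]],
    [0, [-0.058, 0.045, 0.03], [0, 0, 0]],
    [0, [-0.058, 0.045, 0.033], [0, 0, 0]],
    [0, [-0.058, 0.045, 0.035], [0, 0, 0]],
    [0, [-0.058, 0.045, 0.035], [0, 0, 0]],
  ],
)

```text
time: 9.38
ee_pos: [0.5771, -0.0321, 0.167]
eef_rot: [0.987, 0.16, -0.0, -0.0]
ft_force: [-0.0, -0.3, -0.0]
width: 0.0003
```

Run:
```python
from h import *
st(); goal([.578,-.0325,.1455],18.4)
```

```text
t 9.38 p [ 0.5771 -0.0321  0.167 ] yaw 18.44 zax [-0.  0. -1.] F [-0.02 -0.29 -0.02] T [-0.02 -0.02  0.03] q [ 0.31  0.36 -0.4   1.72  0.16  1.09 -1.39] w 0.0002815735818731609
shift [0.0007 0.0007 0.0215] turn [-0.0005  0.      0.0007]
```

arm_command(
  commands=[
    [0, [0.0005, 0.0005, 0.005], [0, 0, 0]],
    [0, [0.0005, 0.0005, 0.009], [0, 0, 0]],
    [0, [0.0005, 0.0005, 0.011], [0, 0, 0]],
    [0, [0.0005, 0.0005, 0.0125], [0, 0, 0]],
    [0, [0.0005, 0.0005, 0.014], [0, 0, 0]],
    [0, [0.0005, 0.0005, 0.015], [0, 0, 0]],
    [0, [0.0005, 0.0005, 0.016], [0, 0, 0]],
    [0, [0.0005, 0.0005, 0.017], [0, 0, 0]],
    [0, [0.0005, 0.0005, 0.0175], [0, 0, 0]],
    [0, [0.0005, 0.0005, 0.0175], [0, 0, 0]],
  ],
)

```text
time: 10.22
ee_pos: [0.5776, -0.0328, 0.1504]
eef_rot: [0.987, 0.16, -0.0, 0.0]
ft_force: [-3.3, 1.2, 6.7]
width: 0.0004
```

Run:
```python
from h import *
st(); goal([.578,-.0325,.1455],18.4)
```

```text
t 10.22 p [ 0.5776 -0.0328  0.1504] yaw 18.4 zax [-0. -0. -1.] F [-3.31  1.21  6.65] T [ 0.09  0.81 -0.03] q [ 0.31  0.38 -0.4   1.73  0.17  1.06 -1.4 ] w 0.0004053589340953912
shift [ 0.0005 -0.0002  0.0049] turn [ 0.  0. -0.]
```

It has passed the 2 mm pin stop, with the tip at about 80 mm. I'll keep pressing.

arm_command(
  commands=[
    [0, [0.0003, 0, 0.001], [0, 0, 0]],
    [0, [0.0003, 0, 0.002], [0, 0, 0]],
    [0, [0.0003, 0, 0.003], [0, 0, 0]],
    [0, [0.0003, 0, 0.0035], [0, 0, 0]],
    [0, [0.0003, 0, 0.004], [0, 0, 0]],
    [0, [0.0003, 0, 0.0045], [0, 0, 0]],
    [0, [0.0003, 0, 0.005], [0, 0, 0]],
    [0, [0.0003, 0, 0.005], [0, 0, 0]],
    [0, [0.0003, 0, 0.005], [0, 0, 0]],
    [0, [0.0003, 0, 0.005], [0, 0, 0]],
  ],
)

```text
time: 11.05
ee_pos: [0.5777, -0.0328, 0.1461]
eef_rot: [0.987, 0.16, -0.0, 0.0]
ft_force: [-8.2, 0.4, 15.2]
width: 0.0005
```

Run:
```python
from h import *
st()
```

```text
t 11.05 p [ 0.5777 -0.0328  0.1461] yaw 18.39 zax [-0. -0. -1.] F [-8.19  0.41 15.23] T [ 0.04  1.88 -0.06] q [ 0.31  0.39 -0.4   1.73  0.17  1.05 -1.4 ] w 0.0005264569164485927
```

arm_command(
  commands=[
    [0, [0.0003, 0, 0.0005], [0, 0, 0]],
    [0, [0.0003, 0, 0.001], [0, 0, 0]],
    [0, [0.0003, 0, 0.0015], [0, 0, 0]],
    [0, [0.0003, 0, 0.002], [0, 0, 0]],
    [0, [0.0003, 0, 0.0025], [0, 0, 0]],
    [0, [0.0003, 0, 0.0025], [0, 0, 0]],
    [0, [0.0003, 0, 0.0025], [0, 0, 0]],
    [0, [0.0003, 0, 0.0025], [0, 0, 0]],
    [0, [0.0003, 0, 0.0025], [0, 0, 0]],
    [0, [0.0003, 0, 0.0025], [0, 0, 0]],
  ],
)

```text
time: 11.88
ee_pos: [0.5778, -0.0328, 0.1459]
eef_rot: [0.987, 0.16, -0.0, 0.001]
ft_force: [-20.3, 0.2, 38.9]
width: 0.0003
```

Run:
```python
from h import *
st()
```

```text
t 11.88 p [ 0.5778 -0.0328  0.1459] yaw 18.38 zax [-0.001 -0.001 -1.   ] F [-20.26   0.18  38.91] T [ 0.06  4.8  -0.04] q [ 0.31  0.39 -0.4   1.73  0.17  1.05 -1.4 ] w 0.00025697988672764775
```

At a hard stop: the tip is at 75.9 mm, the expected home height is 76 mm, and the force has risen to 39 N. I'll retreat straight up and look.

arm_command(
  commands=[
    [0, [0, 0, -0.002], [0, 0, 0]],
    [0, [0, 0, -0.005], [0, 0, 0]],
    [0, [0, 0, -0.01], [0, 0, 0]],
    [0, [0, 0, -0.025], [0, 0, 0]],
    [0, [0, 0, -0.045], [0, 0, 0]],
    [0, [0, 0, -0.065], [0, 0, 0]],
    [0, [-0.02, 0, -0.085], [0, 0, 0]],
    [0, [-0.04, 0, -0.105], [0, 0, 0]],
    [0, [-0.06, 0, -0.12], [0, 0, 0]],
    [0, [-0.07, 0, -0.12], [0, 0, 0]],
  ],
)

```text
time: 12.72
ee_pos: [0.5115, -0.0558, 0.2654]
eef_rot: [0.987, 0.159, 0.002, 0.001]
ft_force: [0.9, -0.6, 0.6]
width: 0.0005
```

Run:
```python
from h import *
st(); camera("top");st()
s=read_state(); p,q=s["ee_pos"],s["eef_rot"]; c=camera("wrist"); np.save("p10.npy",np.r_[p,q])
cv2.imwrite("pics/w10.png",c["pixels"][:,:,::-1])
c=camera("scene"); crop(c,220,170,170,130,"pics/s10.png",4)
st()
```

```text
t 12.72 p [ 0.5115 -0.0558  0.2654] yaw 18.34 zax [ 0.004 -0.001 -1.   ] F [ 0.93 -0.63  0.61] T [-0.01 -0.08 -0.02] q [ 0.4   0.13 -0.41  1.77  0.06  1.25 -1.27] w 0.00047166920198652785
t 12.77 p [ 0.5103 -0.0563  0.2638] yaw 18.3 zax [ 0.002 -0.001 -1.   ] F [ 0.61 -0.22 -0.2 ] T [-0.04 -0.01 -0.03] q [ 0.4   0.13 -0.41  1.78  0.06  1.25 -1.27] w 0.0004631928441344788
t 12.87 p [ 0.5116 -0.0553  0.2621] yaw 18.34 zax [ 0. -0. -1.] F [1.3  0.41 0.06] T [ 0.07 -0.02  0.02] q [ 0.4   0.14 -0.41  1.77  0.06  1.24 -1.28] w 0.0004778611319868155
```

View pics/w10.png

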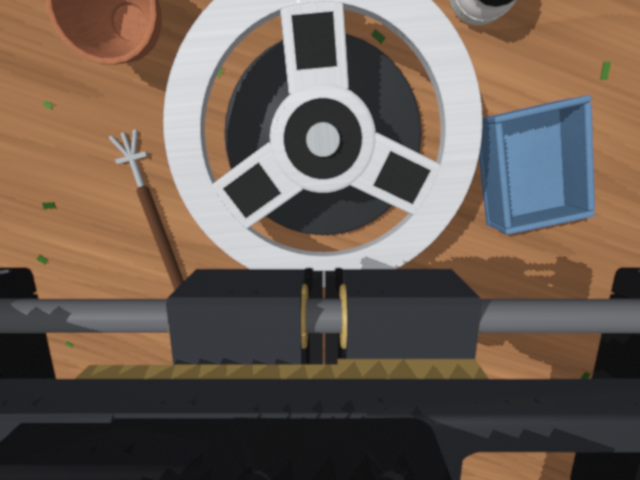

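View pics/s10.png

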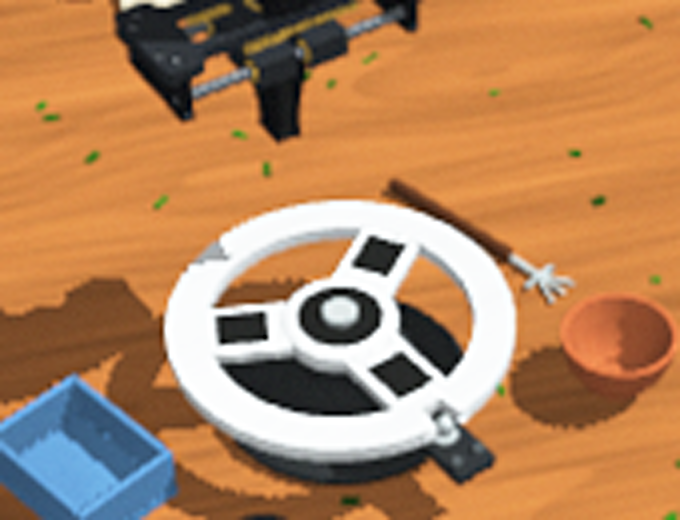

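The pin now stands in the notch and the spindle end shows in the hub. Last, a numeric height check before handing in.

Run:
```python
from h import *
c=camera("scene"); th=np.linspace(0,2*np.pi,720)
for z in (.074,.076,.084):
    P=proj(c,np.column_stack([C0[0]+.12*np.cos(th),C0[1]+.12*np.sin(th),0*th+z])); print(z,"minrow",P[:,1].min().round(2),"mincol",P[:,0].min().round(2),"maxcol",P[:,0].max().round(2), "hub",proj(c,[[*C0,z+.002]])[0].round(2))
def edge(im):
    g=im[:,:,:].astype(float).min(2); col=g[195:240,300:312].mean(1); i=np.argmax(np.diff(col)>30); return 195+i, col[15:35].round()
print(edge(c["pixels"]))
o=cv2.imread("pics/scene0.png"); print(edge(o))
t=camera("top"); crop(t,226,150,200,150,"pics/t11.png",4)
cur=t["pixels"].astype(int); old=cv2.imread("pics/top0.png")[:,:,::-1].astype(int)
st()
```

```text
0.074 minrow 219.37 mincol 261.29 maxcol 348.5 hub [304.9  247.88]
0.076 minrow 218.85 mincol 261.23 maxcol 348.52 hub [304.88 247.36]
0.084 minrow 216.8 mincol 260.98 maxcol 348.61 hub [304.8  245.29]
(np.int64(219), array([ 74.,  75.,  76.,  75.,  74.,  72.,  71.,  70.,  66.,  56., 223.,
       251., 250., 251., 251., 252., 244., 201., 184., 172.]))
(np.int64(216), array([ 70.,  72.,  72.,  71.,  70.,  67.,  60., 127., 241., 248., 247.,
       248., 248., 247., 217., 156., 159., 121.,  61.,  61.]))
t 12.97 p [ 0.512  -0.0547  0.2614] yaw 18.41 zax [-0.001  0.    -1.   ] F [-0.46  0.19  0.29] T [ 0.04  0.02 -0.03] q [ 0.4   0.14 -0.41  1.77  0.06  1.24 -1.28] w 0.00041091921527448784
```

View pics/t11.png

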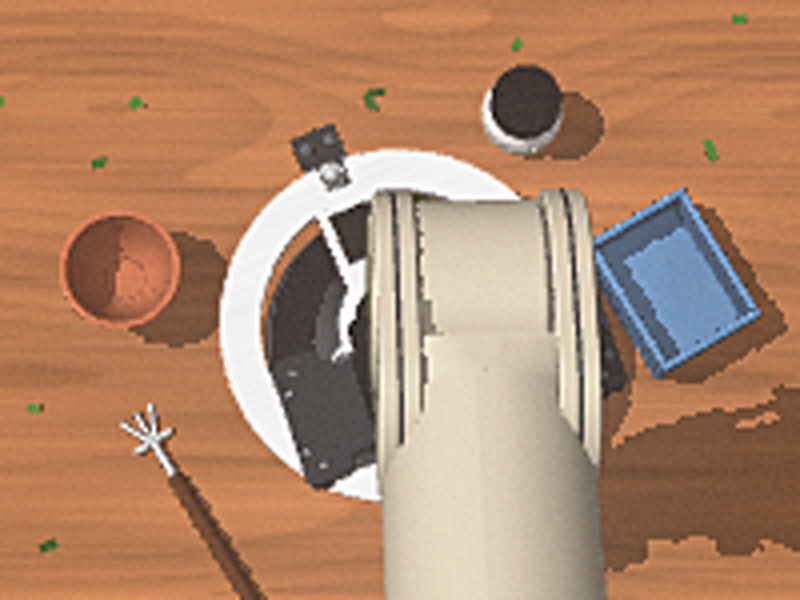

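The rim edge has dropped about 2.6 px, and 10 mm predicts 2.57 px. The pin is centred in the notch and the bystanders haven't moved. I'm handing in.

Run:
```python
from h import *
print(close_job()); st()
```

```text
the job is handed in; nothing more can be done
None
the job is handed in; nothing more can be done
```

With the closed fingers in a window, I pushed the spoke beside the notch about 79° clockwise. I then pressed the hub down onto the pin, backed off, and handed the job in at about 13 s of the 51 s allowed.

**Alignment:** just before pressing, the notch measured 23.35°. The pin and lock arm measured 23.1–23.8° depending on the feature used, so they agree to about 1 mm. After pressing, the scene and top views showed the pin standing in the notch.

**Height:** pressing met a hard stop with the fingertip at 75.9 mm, against an expected home height of 76 mm. The wrist force there was about 39 N up and 20 N sideways, well under the 120 N limit. In the scene view the rim dropped about 2.6 px, and a full 10 mm predicts 2.57 px.

**Clear of everything:** the gripper finished about 115 mm above the head with no contact force. The round pot, tray pot, jar and rake looked unmoved in the top view. I did not re-measure the brush, shears and cutters, but the arm only passed well above the cutters and never went near the brush or shears.

No checks failed. The first rough estimates of the lock arm direction disagreed by about 2° (22° against 24°). Seeing the pin itself through the notch settled it.

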